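# Set the hot plate to its mark and switch it on

## Robot

A 6-joint arm with a two-finger parallel gripper is mounted at the origin on the work surface. World frame = base frame: x ahead of the robot, y to its left, z up, the work surface at z = 0. Lengths are in m, angles in rad, forces in N, time in s.
With the tool pointing down it reaches from about 0.325 to 0.775 m from the base axis. Payload 5.5 kg.
Tool frame: the origin (TCP) lies between the finger pads; the fingertips stand 25 mm ahead of it and the grasp point (between the pads) lies 6 mm ahead of it (env.tcp_to_tips is the z of the fingertips in the tool frame, in m); z points along the fingers, y is the line along which they close (so a half turn about z gives the same grasp; the last joint's range is limited). The gripper opens to 88 mm and grips with 3 to 60 N. Pads are 20 mm wide; open, the fingers measure 115 mm over their backs; the gripper's body (75 mm by 178 mm) begins 61 mm behind the grasp point.
Start: joints at [1.095, 0.091, 1.231, -0, 1.82, -0.057], TCP at [0.244, 0.548, 0.248] pointing down, gripper open.
Joint ranges: [-2.87, 2.87], [-0.86, 2.18], [0.17, 2.46], [-1.51, 4.65], [0.06, 2.69], [-2.65, 2.65]. Speed limits (rad/s): [2.57, 2.57, 3.01, 3.14, 3.14, 3.14].

## Interface

Orientations are given as a unit quaternion [w, x, y, z].
In Python, from station import env, move_gripper, telemetry, cams gives the robot as it stands. The module is installed in compiled form; this text tells all that it offers. Calls block until the motion is done:
- env.goto(position, orientation): joint-space move of the TCP to a pose.
- env.servo_line(position, attitude=None, v=0.15, max_force=None): straight line of the TCP; attitude=None keeps the orientation; v is the mean speed in m/s. With max_force (N) it stops when the force on the tool has changed by that much, and returns True; else False.
- env.goto_joints(angles): joint-space move.
- move_gripper(opening, newtons=None): opening from 0.0 (shut) to 1.0 (fully open); newtons is the grip in N (None keeps the last); returns when the fingers have stopped.
- env.hold(seconds).
- env.solve_ik(position, orientation): joint angles nearest the present ones, or None.
- telemetry.state(): the state.
- cams.capture(name): name is "scene" or "top"; returns the picture (384x512x3 uint8, red, green, blue); there is no depth.
- cams.camera_info(name): a dict with "intrinsics" (3x3 intrinsics, pixels), "extrinsics" (4x4, takes a point from world to camera coordinates). Camera axes: x right, y down, z forward; pixel columns grow to the right and rows downward; lengths in m; the calibration is good to about 2 mm. A picture is of the moment at which its call begins. camera_info takes no time and is no camera call.
A pose or a line that the arm cannot do raises env.IKError and nothing moves.
- env.hand_in(): hands the job in; it is judged then, once.
The state is a dict: "time_s": time; "joint_pos": joint angles; "qvel": joint speeds; "effort": joint torques, N m; "eef_pos": TCP position; "eef_rot": TCP orientation; "ft_force": force on the tool from outside, world axes, zero at the start; "ft_torque": the same for the moment, N m; "width": opening from 0.0 (shut) to 1.0 (fully open); "finger_force": force on a finger pad.
Only numpy, scipy, OpenCV 4.12 (cv2) and the standard library are available. Lean on these libraries where they do the work, as an engineer would, in place of code of your own. Each camera call takes 0.05 s, during which the arm holds its last target. There are 200 camera calls.

## Task

Get the clay coffee pot warming: on the hot plate it stands on, turn the heat knob until its white pointer stands right at the red index tab on the dial's rim, let go, and only then switch the plate on with whichever of its two start keys is sound. The two look alike, so press slowly and feel: the sound key stiffens, snaps over and stays down; the worn one stays soft, and must be let up again without being forced to the bottom, where it jams. Leave the index tab, the pot and everything else standing around as they are.

Things in the scene. Friction and masses are not known exactly. Their poses are not given: they have to be found in the camera images.
- hotplate: crimson electric hot plate, fixed to the table, 330 mm deep (x), 330 mm wide (y), 94 mm high; origin at the centre of its underside, at table height; x points from the control panel at its front to its back, y to the left seen from the front, z up; only its yaw differs. Behind the panel is a flat deck with a 180 mm iron ring, 12 mm high
- panel_centre (a point): centre of the cream control panel, which fills the front of the plate and slopes at 35 degrees, from 22 mm high at its front edge to 94 mm. In the plate's frame its outward normal is (-0.574, 0, 0.819), straight up the slope is (0.819, 0, 0.574). Knob (left on the panel) and keys (middle and right) turn about or travel along that normal
- knob_grip (a point): point on the heat knob's axis, 29 mm out from the panel, inside its bar grip: a black bar 64 mm long, 18 mm wide, from 11 mm to 40 mm out from the panel, centred on the axis, on a round 80 mm skirt (top of the skirt 11 mm out from the panel)
- heat_knob (a joint): turn of the heat knob in rad, 0 (off) to 4.89, growing clockwise seen looking onto the panel. At 0 the bar's pointer end (white line on its top and across the skirt) points 2.443 rad (140 deg) anticlockwise of straight up the slope; at 2.443 straight up the slope. Stays where left; takes about 0.12 N m; starts between 0.3 and 1.0
- pointer_tip (a point): outer end of the knob's white pointer: 44 mm from the knob's axis, 9 mm out from the panel; turns with the knob
- index_tab (a joint): place of the red index tab on the dial's rim in rad, measured just like the knob: the pointer stands right at the tab when the two values are equal; starts between 2.6 and 3.4. The tab is not to be moved
- tab_tip (a point): inner end of the red index tab, a red rider 12 mm long, 9 mm wide, up to 9 mm out from the panel, lying 45 to 57 mm from the knob's axis; this point is 44 mm from the axis, 9 mm out from the panel
- key_place_left (a point): centre of the top face of the left start key (seen from the front) while up: a black key 64 mm long up the slope, 44 mm wide, top parallel to the panel, 15 mm out from it, with a thin cream line. Pressed straight in along the panel's normal, travel 10 mm. This point stays when the key goes down. Whether the sound or the worn key sits here changes from run to run
- key_place_right (a point): the same for the other start key, 70 mm to the right of the left one
- key_sound (a joint): travel in m of the sound key, wherever it sits: 0 up, 0.010 down. It resists with about 4 N at once, rising to 7 to 8 N at 2 mm, then gives way; past 5 mm it snaps to the bottom by itself and stays down
- key_worn (a joint): travel in m of the worn key, wherever it sits: 0 up, 0.010 at the bottom. A soft spring only: 1 N at first touch, 2.3 N at 6 mm, no snap; it comes up again when let go. Not to be pressed deeper than 8.5 mm
- pot_centre (a point): bystander: middle of the terracotta coffee pot, 120 mm across, 166 mm high, with a handle and a spout, standing on the ring (this point is 80 mm above its underside)
- cup_deck_centre (a point): bystander: middle of a yellow enamel cup, 76 mm across, 75 mm high, standing on the plate's deck behind the knob
- cup_table_centre (a point): bystander: middle of a like yellow cup on the table a hand's breadth before the panel
- dispenser_centre (a point): bystander: middle of the pale plastic push dispenser, 72 mm across, 193 mm high, on the table behind the plate (point 90 mm up)
- jar_centre (a point): bystander: middle of the closed amber glass jar with a brass twist cap, 90 mm across, 132 mm high, on the table behind the plate
- tin_centre (a point): bystander: middle of the cream and crimson coffee tin, 104 mm across, 157 mm high, on the table behind the plate
- bowl_centre (a point): bystander: middle of the blue sugar bowl, 100 mm across, 55 mm high, on the table a hand's breadth before the panel
Mind the look-alikes: they are no part of the job. Of the things like the part that bears pot_centre, leave any that is turquoise; of the rest the smaller one is meant.

How it is judged:
On the way, in this order (a step that is already met when the one before it is completed fails the run):
1. the knob's pointer stands still at the red index tab (distance between pointer_tip and tab_tip below 0.005 m and velocity of joint heat_knob between -0.05 and 0.05 rad/s), for 0.3 s.
2. the sound start key has snapped over and is down (value of joint key_sound above 0.008 m), for 0.2 s.
At the end, for the whole second after the job is handed in: the tip of the knob's pointer is within 5 mm (about 6 degrees) of the tip of the red tab, the sound key is down (travel over 8 mm of 10), the worn key is up again (under 2 mm), the tab is within 4 mm of where it was, the pot is upright, and each bystander is within 20 mm of its place (distance between pointer_tip and tab_tip below 0.005 m and value of joint key_sound above 0.008 m and value of joint key_worn below 0.002 m and distance of tab_tip from where it was at the start of the episode below 0.004 m and angle between pot_centre's own z axis and vertical below 0.1 rad and distance of each of pot_centre, cup_deck_centre, cup_table_centre, dispenser_centre, jar_centre, tin_centre, bowl_centre from where it was at the start of the episode below 0.02 m); the robot touches nothing.
It fails at once if the plate is switched on before the heat is set (value of joint key_sound above 0.006 m and distance between pointer_tip and tab_tip above 0.008 m).
It fails at once if the worn key is forced to the bottom (more than 8.5 mm) (value of joint key_worn above 0.0085 m).
It fails at once if the index tab is shifted by more than 4 mm (distance of tab_tip from where it was at the start of the episode above 0.004 m).
It fails at once if the clay coffee pot is shoved more than 20 mm (distance of pot_centre from where it was at the start of the episode above 0.02 m).
It fails at once if a cup, the dispenser, the jar, the tin or the sugar bowl is shoved more than 20 mm (distance of any of cup_deck_centre, cup_table_centre, dispenser_centre, jar_centre, tin_centre, bowl_centre from where it was at the start of the episode above 0.02 m).
It also fails if it takes over 58 s, if anything falls off the work surface, if the arm or the gripper's body presses on something with over 40 N, if the wrist force passes 120 N, or if a joint passes its speed limit or range.

## Working session

There is one attempt and no reset: what is moved stays moved. The work goes in short steps, each a Python script; the robot and the scene stay as the last script left them, time stands still between calls to the robot, and variables do not carry over. Pictures are saved under pics/ and viewed, at most 10 in all, crops included, and the job is handed in when it is done.

```bash
mkdir -p pics; python3 - <<'E'
from station import env, telemetry, cams
import cv2, numpy as np
for n in("scene","top"):
    im=cams.capture(n); cv2.imwrite(f"pics/{n}0.png",im[:,:,::-1])
    i=cams.camera_info(n); print(n,np.round(i["intrinsics"],2).tolist(),np.round(i["extrinsics"],4).tolist())
s=telemetry.state(); print(s)
E
```

```text
scene [[402.24, 0.0, 265.53], [0.0, 402.24, 186.69], [0.0, 0.0, 1.0]] [[0.0695, 0.9974, 0.0166, -0.1077], [0.7441, -0.0408, -0.6669, -0.2824], [-0.6645, 0.0587, -0.745, 1.6219], [0.0, 0.0, 0.0, 1.0]]
top [[440.02, 0.0, 253.81], [0.0, 440.02, 193.88], [0.0, 0.0, 1.0]] [[0.0182, -0.9998, -0.0001, 0.1005], [-0.9873, -0.018, -0.1576, 0.4913], [0.1576, 0.003, -0.9875, 1.2042], [0.0, 0.0, 0.0, 1.0]]
{'time_s': 0.1, 'joint_pos': array([ 1.09526978e+00,  9.17914075e-02,  1.23172786e+00,  3.51377964e-05,
        1.81978135e+00, -5.67081911e-02]), 'qvel': array([ 0.0001141 , -0.00141765, -0.00334934,  0.00093685,  0.00103007,
       -0.00095815]), 'effort': array([ 1.99221315e-03, -4.47857487e+01, -4.07568455e+01,  6.98780059e-02,
        2.84102565e-02, -1.22496017e-04]), 'eef_pos': array([0.24391032, 0.5479605 , 0.24663644]), 'eef_rot': array([-2.41018934e-04,  2.07877724e-01,  9.78154447e-01, -8.19446155e-04]), 'ft_force': array([-0.12371646,  0.1689453 , -0.29262617]), 'ft_torque': array([-0.01489335,  0.04028982, -0.00850206]), 'finger_force': 0.0, 'width': 1.0038066798563263}
```

View pics/scene0.png

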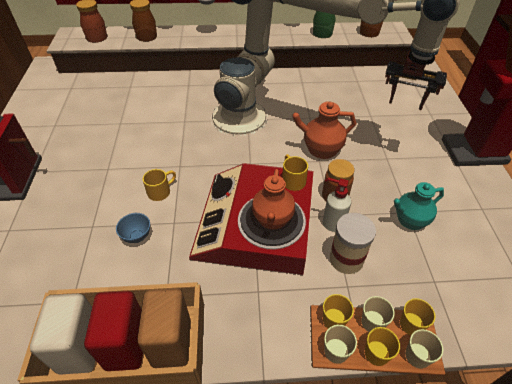

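View pics/top0.png

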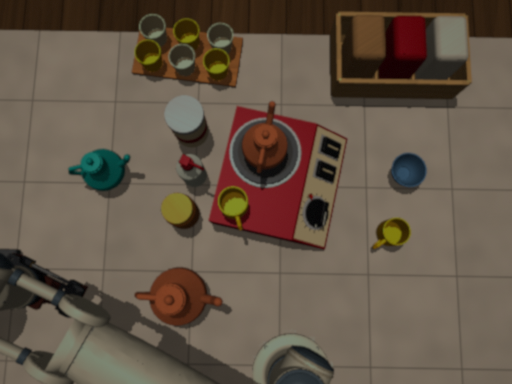

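The scene shows three pot-like things: a turquoise one at scene (417,208), a large terracotta one on the table at (325,132), and a smaller terracotta one on the crimson plate at (273,205) / top (266,148). The smaller one on the plate fits: it isn't turquoise, and it is the smaller of the other two. The panel is at top (320,185), with the knob at (317,213) and the keys at (330,147) and (326,171). I'll confirm this in an enlarged crop.

```bash
python3 - <<'E'
import cv2, numpy as np
t=cv2.imread("pics/top0.png")[95:255,200:360]; s=cv2.imread("pics/scene0.png")[155:275,185:345]
a=cv2.resize(t,None,fx=3.7,fy=3.7,interpolation=cv2.INTER_CUBIC)
a=cv2.convertScaleAbs(a,alpha=1.3)
cv2.imwrite("pics/cropT.png",a)
cv2.imwrite("pics/cropS.png",cv2.resize(s,None,fx=5,fy=5,interpolation=cv2.INTER_CUBIC))
E
```

```text
(no output)
```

View pics/cropT.png

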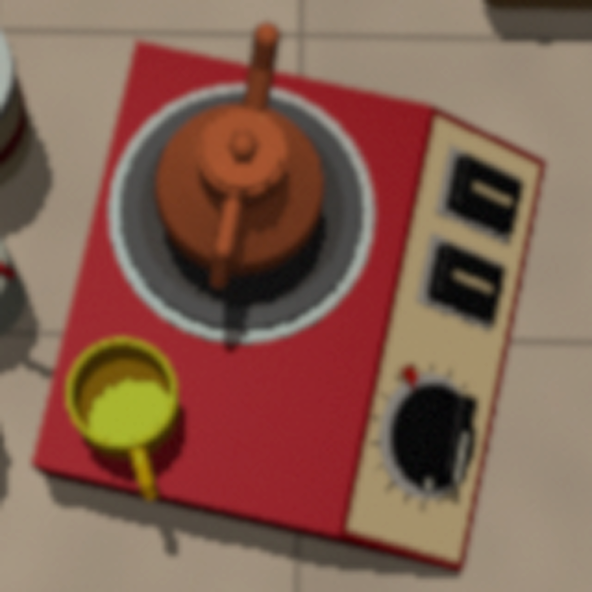

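View pics/cropS.png

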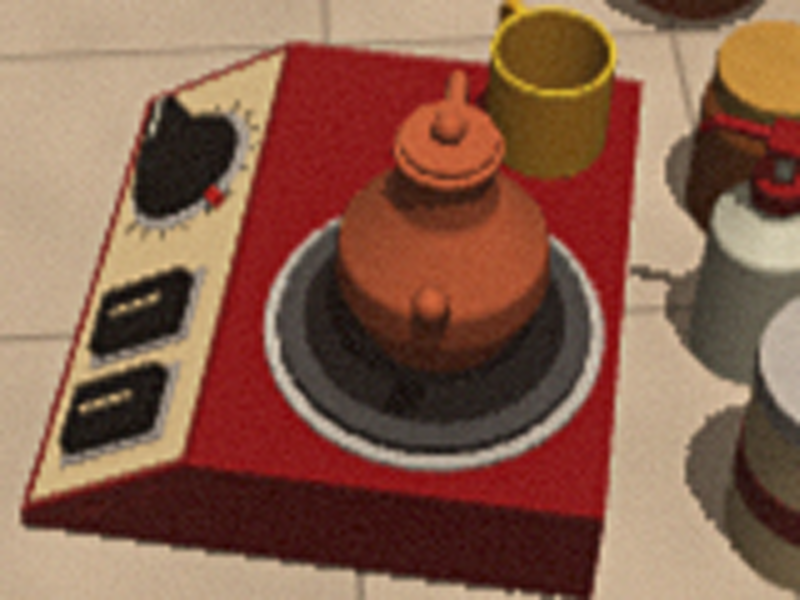

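Confirmed: the small terracotta pot stands on the ring of the crimson plate. The panel's red tab is at cropT (410,375) and the keys are at about (487,195) and (468,283). The knob's white pointer on the skirt is at about (428,483). Next I fit the plate pose from the corners in both views.

```bash
cat > geo.py <<'E'
import numpy as np, cv2
from scipy.optimize import least_squares
from station import cams
I={n:cams.camera_info(n) for n in("scene","top")}
def proj(n,P):
    K,E=np.array(I[n]["intrinsics"]),np.array(I[n]["extrinsics"])
    p=(E[:3,:3]@np.asarray(P).T).T+E[:3,3]; q=(K@p.T).T; return q[:,:2]/q[:,2:]
def ray(n,uv):
    K,E=np.array(I[n]["intrinsics"]),np.array(I[n]["extrinsics"])
    return -E[:3,:3].T@E[:3,3], E[:3,:3].T@np.linalg.solve(K,[uv[0],uv[1],1])
def cT(l): return (np.array(l,float)+.5)/3.7-.5+[200,95]
def cS(l): return (np.array(l,float)+.5)/5-.5+[185,155]
def w2(p,x): # plate->world
    c,s=np.cos(p[2]),np.sin(p[2]); return np.asarray(x)@np.array([[c,-s,0],[s,c,0],[0,0,1]]).T+[p[0],p[1],0]
N=np.array([-.5736,0,.8192]);U=np.array([.8192,0,.5736]);R=np.array([0,-1.,0]);C=np.array([-.165+.0514,0,.058])
def onpanel(p,n,uv,h): # -> (right, up) on panel plane h out
    o,d=ray(n,uv); Rm=w2([0,0,p[2]],np.eye(3)).T
    o=Rm.T@(o-[p[0],p[1],0]); d=Rm.T@d
    x=o+d*((N@(C+h*N)-N@o)/(N@d)); return np.array([(x-C)@R,(x-C)@U])
E
python3 - <<'E'
from geo import *
f,k,b=-.165,-.0622,.165; w=.165
M=np.array([[b,w,.094],[b,-w,.094],[k,w,.094],[k,-w,.094],[f,w,.022],[f,-w,.022]])
T=cT([[37,467],[137,42],[344,533],[435,105],[465,565],[545,160]])
S=cS([[642,80],[603,518],[288,42],[187,463],[150,100],[25,505]])
def res(p): X=w2(p,M); return np.r_[(proj("top",X)-T).ravel(),(proj("scene",X)-S).ravel()]
r=least_squares(res,[.4,0,1.4]);p=r.x;print(p,np.round(r.fun.reshape(-1,2),1).tolist())
np.save("p.npy",p)
t=cv2.imread("pics/top0.png");s=cv2.imread("pics/scene0.png")
for n,im in(("top",t),("scene",s)):
    big=cv2.cvtColor(im,cv2.COLOR_BGR2HSV)
    m=cv2.inRange(big,(0,140,110),(6,255,255))|cv2.inRange(big,(172,140,110),(180,255,255))
    # look in panel only, mask by panel coordinates
    ys,xs=np.mgrid[0:384,0:512]; q=np.array([onpanel(p,n,(x,y),.005) for y in range(140,280) for x in range(190,350)]).reshape(140,160,2)
    ins=(abs(q[...,0])<.155)&(abs(q[...,1])<.053)
    mm=m[140:280,190:350].astype(bool)&ins
    print(n,"red",mm.sum(),[np.round(np.mean(a)+o,2) for a,o in zip(np.nonzero(mm)[::-1],(190,140))] , q[mm].mean(0) if mm.any() else "")
    sub=im[140:280,190:350]; g=sub.max(2)
    bl=((g<55)&ins).astype(np.uint8)
    c,l,st,ce=cv2.connectedComponentsWithStats(bl)
    for i in range(1,c):
        if st[i,4]>40: print(" black",st[i].tolist(),np.round(ce[i]+[190,140],1),np.round(q[l==i].min(0),4),np.round(q[l==i].max(0),4))
k=dict(top=cT([[493,192],[473,282]]),scene=cS([[105,402],[135,303]]))
for n in k: print(n,"lines R,L",[np.round(onpanel(p,n,a,.015),4) for a in k[n]])
print("tab", onpanel(p,"top",cT([410,375]),.009),onpanel(p,"scene",cS([214,195]),.009))
print("skirt line",onpanel(p,"top",cT([428,483]),.011),"bar tip S",onpanel(p,"scene",cS([155,115]),.04))
# rectified panel view at h=0.011, both views
out=[]
for n,im in(("top",t),("scene",s)):
  X=[(a,b) for a in(-.165,.165) for b in(-.06,.06)]
  W=w2(p,np.array([C+.011*N+a*R+b*U for a,b in X])); d=np.float32([((a+.165)*2400,(.06-b)*2400) for a,b in X])
  H=cv2.getPerspectiveTransform(np.float32(proj(n,W)),d); out.append(cv2.warpPerspective(im,H,(792,288),flags=cv2.INTER_CUBIC))
cv2.imwrite("pics/rect.png",cv2.convertScaleAbs(np.vstack(out),alpha=1.5))
E
```

```text
[0.5342395  0.03394772 1.36781002] [[-1.1, -0.2], [-0.2, -0.5], [-0.8, 0.7], [-0.9, -0.3], [0.1, 1.5], [0.4, 0.1], [-0.8, -0.2], [0.1, -0.2], [0.4, -0.0], [-0.1, 0.4], [-1.1, 0.2], [-1.2, 1.6]]
top red 0 [np.float64(nan), np.float64(nan)] 
 black [131, 0, 20, 19, 248] [330.3 148.1] [ 0.091  -0.0367] [0.1365 0.0336]
 black [126, 21, 20, 22, 271] [325.2 171.2] [ 0.0208 -0.036 ] [0.0667 0.0337]
 black [116, 59, 22, 29, 485] [316.3 212.2] [-0.1144 -0.0397] [-0.0364  0.041 ]
scene red 63 [np.float64(208.92), np.float64(205.76)] [-0.01673255 -0.03352975]
 black [22, 35, 20, 23, 302] [220.9 186.7] [-0.1471 -0.045 ] [-0.0366  0.0407]
 black [13, 69, 20, 17, 181] [213.  217.5] [ 0.0176 -0.0377] [0.067  0.0335]
 black [7, 88, 21, 18, 205] [207.6 236.6] [ 0.0872 -0.039 ] [0.1369 0.0334]
top lines R,L [array([ 0.1157, -0.0008]), array([0.0438, 0.0009])]
scene lines R,L [array([0.1151, 0.0009]), array([0.0435, 0.0025])]
tab [-0.03858752  0.03761832] [-0.03323399  0.03903289]
skirt line [-0.11120762  0.00140669] bar tip S [-0.09047101  0.0007841 ]
  return _methods._mean(a, axis=axis, dtype=dtype,
  ret = ret.dtype.type(ret / rcount)
```

View pics/rect.png

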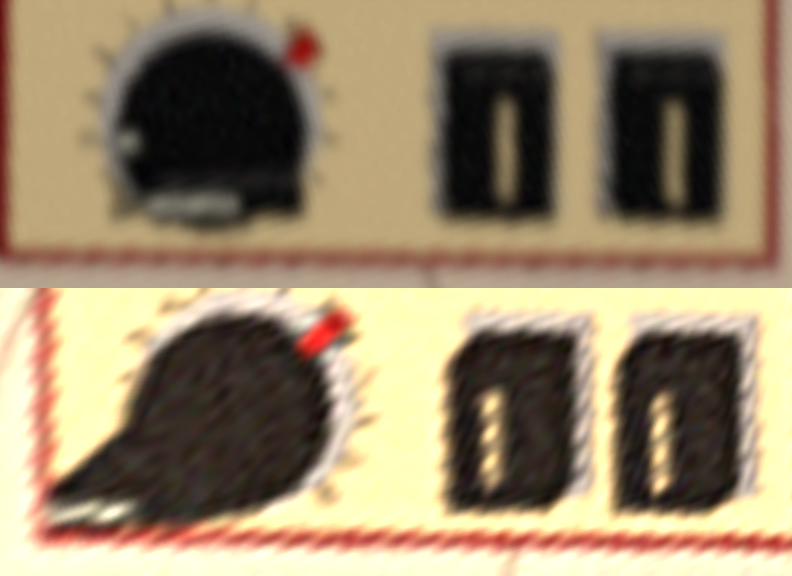

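The rectified views (top row: top camera, bottom row: scene camera) show both keys up, with their lines at u≈0.044 and 0.115. The knob is centred near u≈-0.076, and its pointer is to the left at about (130,140). The tab is up and to the right at about (302,48). Next I check reach for the knob turn.

```bash
cat >> geo.py <<'E'
from scipy.spatial.transform import Rotation as Ro
p=np.load("p.npy") if __import__("os").path.exists("p.npy") else None
KU=-.0765
def pt(u,v,h): return w2(p,C+u*R+v*U+h*N)
def att(a,flip=0): # tool z into panel; bar pointing at angle a (rad, clockwise from up) ; tool x along bar
    q=[0,0,p[2]]
    x=w2(q,np.cos(a)*U+np.sin(a)*R)*(-1 if flip else 1); z=-w2(q,N); y=np.cross(z,x)
    return Ro.from_matrix(np.c_[x,y,z]).as_quat()[[3,0,1,2]]
E
python3 - <<'E'
from geo import *
from station import env
print("knob",pt(KU,0,.04))
for n,c in(("top",[150,240]),("scene",[50,130])):
    for x in c:
        y=205 if n=="top" else (515-288 if x==50 else 505-288)
        P=proj(n,pt(x/2400-.165,.06-y/2400,.011)[None])[0]; print(n,"bar top line end",np.round(onpanel(p,n,P,.04),4))
for n,P in (("top",(302,48)),("scene",(325,333-288)),("scene",(302,352-288))):
    P=proj(n,pt(P[0]/2400-.165,.06-P[1]/2400,.011)[None])[0]
    for h in(0,.005,.009):
        q=onpanel(p,n,P,h)-[KU,0]; print(n,"tab h",h,np.hypot(*q).round(4),(np.degrees(np.arctan2(q[0],q[1]))).round(1))
for fl in(0,1):
    for a in np.radians([-100,-85,-60,-30,0,25,48,60]):
        L=[]
        for h in(.04,.10,.16):
            q=env.solve_ik(pt(KU,0,h),att(a,fl)); L.append(None if q is None else np.round(q,2).tolist())
        print(fl,round(np.degrees(a)),L)
for u in(.045,.115):
    for a in(0,90,180,270): print(u,a,[(lambda q:None if q is None else np.round(q,2).tolist())(env.solve_ik(pt(u,0,h),att(np.radians(a)))) for h in(.04,.1)])
E
```

```text
knob [ 0.43178351 -0.08437085  0.090768  ]
top bar top line end [-0.1073  0.0013]
top bar top line end [-0.071   0.0013]
scene bar top line end [-0.1038  0.0005]
scene bar top line end [-0.072   0.0045]
top tab h 0 0.0503 52.5
top tab h 0.005 0.0522 48.0
top tab h 0.009 0.0538 44.6
scene tab h 0 0.0445 48.9
scene tab h 0.005 0.0527 48.8
scene tab h 0.009 0.0592 48.7
scene tab h 0 0.0319 48.3
scene tab h 0.005 0.0401 48.3
scene tab h 0.009 0.0467 48.3
0 -100 [[-0.67, -0.18, 1.88, 0.55, 1.72, -2.2], [-0.73, -0.18, 1.79, 0.54, 1.83, -2.21], [-0.79, -0.15, 1.68, 0.54, 1.93, -2.22]]
0 -85 [[-0.67, -0.18, 1.88, 0.55, 1.72, -1.94], [-0.73, -0.18, 1.79, 0.54, 1.83, -1.95], [-0.79, -0.15, 1.68, 0.54, 1.93, -1.96]]
0 -60 [[-0.67, -0.18, 1.88, 0.55, 1.72, -1.5], [-0.73, -0.18, 1.79, 0.54, 1.83, -1.51], [-0.79, -0.15, 1.68, 0.54, 1.93, -1.52]]
0 -30 [[-0.67, -0.18, 1.88, 0.55, 1.72, -0.98], [-0.73, -0.18, 1.79, 0.54, 1.83, -0.99], [-0.79, -0.15, 1.68, 0.54, 1.93, -1.0]]
0 0 [[-0.67, -0.18, 1.88, 0.55, 1.72, -0.46], [-0.73, -0.18, 1.79, 0.54, 1.83, -0.46], [-0.79, -0.15, 1.68, 0.54, 1.93, -0.47]]
[... 964 characters left out ...]
0 [[-0.67, -0.18, 1.88, 0.55, 1.72, -2.55], [-0.73, -0.18, 1.79, 0.54, 1.83, -2.56], [-0.79, -0.15, 1.68, 0.54, 1.93, -2.57]]
0.045 0 [[-0.57, 0.13, 1.57, 0.57, 1.67, -0.38], [-0.63, 0.13, 1.49, 0.56, 1.77, -0.38]]
0.045 90 [[-0.57, 0.13, 1.57, 0.57, 1.67, 1.19], [-0.63, 0.13, 1.49, 0.56, 1.77, 1.19]]
0.045 180 [None, None]
0.045 270 [[-0.57, 0.13, 1.57, 0.57, 1.67, -1.95], [-0.63, 0.13, 1.49, 0.56, 1.77, -1.95]]
0.115 0 [[-0.53, 0.3, 1.38, 0.58, 1.67, -0.33], [-0.58, 0.3, 1.29, 0.57, 1.77, -0.33]]
0.115 90 [[-0.53, 0.3, 1.38, 0.58, 1.67, 1.24], [-0.58, 0.3, 1.29, 0.57, 1.77, 1.24]]
0.115 180 [None, None]
0.115 270 [[-0.53, 0.3, 1.38, 0.58, 1.67, -1.91], [-0.58, 0.3, 1.29, 0.57, 1.77, -1.9]]
```

```bash
sed -i 's/KU=-.0765/KU=-.0755/' geo.py; python3 - <<'E'
from geo import *
from station import env, telemetry, move_gripper
a0=np.radians(-88); A=att(a0)
via=pt(KU,0,.30); print(via, env.solve_ik(via,A))
s=telemetry.state(); q=np.array(s["joint_pos"])
q1=q.copy(); q1[1]-=.45; q1[2]-=.1; 
qv=env.solve_ik(via,A)
if qv is None: via=pt(KU,0,.25); qv=env.solve_ik(via,A)
env.goto_joints(q1); print(telemetry.state()["eef_pos"])
q2=q1.copy(); q2[0]=qv[0]; q2[5]=qv[5]; env.goto_joints(q2); print(telemetry.state()["eef_pos"])
move_gripper(.6)
env.goto(via,A)
env.servo_line(pt(KU,0,.085),A,v=.15)
s=telemetry.state(); print(s["time_s"],s["eef_pos"],s["ft_force"],s["width"])
from station import cams
for n in("top","scene"): cv2.imwrite(f"pics/{n}1.png",cams.capture(n)[:,:,::-1])
t=cv2.imread("pics/top1.png")[100:280,220:400];c=cv2.imread("pics/scene1.png")[120:280,150:330]
cv2.imwrite("pics/pre.png",np.hstack([cv2.resize(t,(400,400)),cv2.resize(c,(400,400))]))
E
```

```text
[ 0.40269787 -0.23064652  0.30376   ] [-0.9083083  -0.04102958  1.36947766  0.553979    2.16222886 -2.00847878]
[0.19831096 0.45925322 0.55844256]
[ 0.33348574 -0.37130419  0.56129698]
7.7917 [ 0.42785028 -0.11040424  0.12835796] [-0.54463884 -0.45090409  0.37190557] 0.5946075852433589
```

View pics/pre.png

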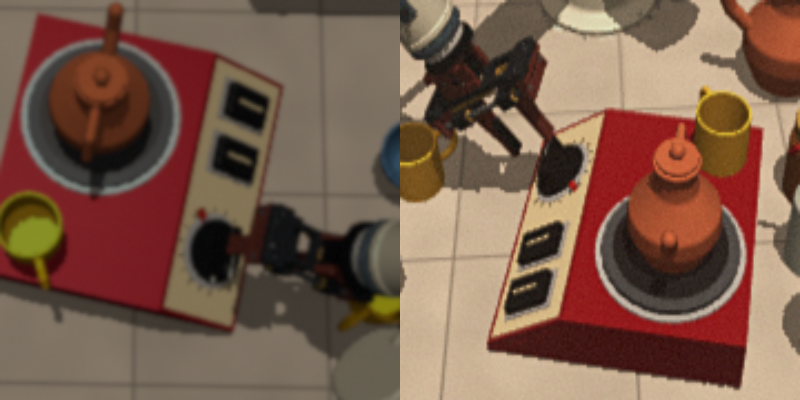

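The fingers straddle the bar and everything around is clear. Now I move in, grip, turn to the tab angle (48°) and let go.

```bash
python3 - <<'E'
from geo import *
from station import env, telemetry, move_gripper, cams
st=telemetry.state
def rep(m): s=st(); print(m,round(s["time_s"],2),np.round(s["ft_force"],1),round(s["width"]*88,1),round(s["finger_force"],1),np.round(s["joint_pos"][5],3))
print("hit",env.servo_line(pt(KU,0,.0415),att(np.radians(-88)),v=.05,max_force=12)); rep("in")
move_gripper(0.0,20); rep("grip")
q=np.array(st()["joint_pos"]); j0=q[5]
for d in np.linspace(0,np.radians(136),9)[1:]:
    q[5]=j0+d; env.goto_joints(q)
    s=st()
rep("turned"); env.hold(.2)
move_gripper(.6); rep("open")
env.servo_line(pt(KU,0,.10),v=.15)
env.goto(pt(KU,0,.30),att(np.radians(48))); rep("out")
q=np.array(st()["joint_pos"]); q[0]-=.25; env.goto_joints(q)
for n in("top","scene"): cv2.imwrite(f"pics/{n}2.png",cams.capture(n)[:,:,::-1])
out=[]
for n in("top","scene"):
  im=cv2.imread(f"pics/{n}2.png")
  X=[(a,b) for a in(-.165,.165) for b in(-.06,.06)]
  W=w2(p,np.array([C+.009*N+a*R+b*U for a,b in X])); d=np.float32([((a+.165)*4800,(.06-b)*4800) for a,b in X])
  H=cv2.getPerspectiveTransform(np.float32(proj(n,W)),d); out.append(cv2.warpPerspective(im,H,(792,576),flags=cv2.INTER_CUBIC)[:,:400+396])
cv2.imwrite("pics/rect2.png",cv2.resize(cv2.convertScaleAbs(np.hstack([out[0][:,80:780],out[1][:,80:780]]),alpha=1.4),(800,329)))
rep("end")
E
```

```text
hit False
in 8.91 [-0.1 -0.3 -0.8] 53.0 0.0 -1.992
grip 9.54 [2.3 5.1 3.4] 18.4 19.5 -1.992
turned 12.61 [-6.8 -3.9 -0. ] 17.9 20.0 0.374
open 13.53 [-0.6  0.6  1.1] 53.1 0.0 0.381
out 14.88 [ 0.3  0.6 -0.4] 52.7 0.0 0.365
end 15.52 [ 0.4 -0.5  0.6] 52.7 0.0 0.365
```

View pics/rect2.png

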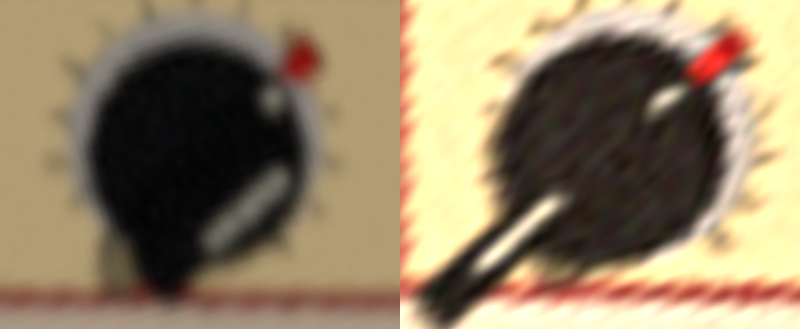

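The pointer line on the skirt, scene half (665,98), runs up to the red tab at (715,60). The top half agrees: mark (270,97), tab (300,60). Quick numeric check, then the keys.

```bash
python3 - <<'E'
from geo import *
def cen(n,cond,h,box):
    im=cv2.imread(f"pics/{n}2.png").astype(int); P=[];Wt=[]
    for y in range(150,240):
        for x in range(190,350):
            q=onpanel(p,n,(x,y),h)-[KU,0]
            if box(q):
                w=cond(im[y,x])
                if w>0: P.append((x,y,*q));Wt.append(w)
    P=np.array(P);return np.average(P,axis=0,weights=Wt),len(P)
sk=lambda q:.022<np.hypot(*q)<.041 and 20<np.degrees(np.arctan2(*q))<75
tb=lambda q:.038<np.hypot(*q)<.066 and 20<np.degrees(np.arctan2(*q))<75
for n in("top","scene"):
    w,k=cen(n,lambda c:max(0,c.min()-45),.011,sk); print(n,"mark",k,w.round(3),np.degrees(np.arctan2(w[2],w[3])).round(1))
    r,k=cen(n,lambda c:max(0,c[2]-max(c[0],c[1])-70),.009,tb); print(n,"tab",k,r.round(3),np.degrees(np.arctan2(r[2],r[3])).round(1))
    globals()[n]=(w,r)
for i,h in((0,"mark"),(1,"tab")):
    A=[];b=[]
    for n,v in(("top",top),("scene",scene)):
        o,d=ray(n,v[i][:2]);d/=np.linalg.norm(d);M=np.eye(3)-np.outer(d,d);A.append(M);b.append(M@o)
    X=np.linalg.lstsq(np.vstack(A),np.hstack(b),rcond=None)[0]
    D=X-w2(p,C);q=[0,0,p[2]];u,v,z=[D@w2(q,e) for e in(R,U,N)];print(h,np.round([u-KU,v,z],4),np.degrees(np.arctan2(u-KU,v)).round(1))
E
```

```text
top mark 10 [3.15000e+02 1.99472e+02 3.20000e-02 2.10000e-02] 56.5
top tab 4 [3.10625e+02 1.96125e+02 3.70000e-02 3.70000e-02] 44.9
scene mark 4 [2.24761e+02 1.90498e+02 2.60000e-02 2.60000e-02] 45.1
scene tab 10 [2.27207e+02 1.93586e+02 4.20000e-02 3.80000e-02] 47.7
mark [0.03   0.0277 0.0154] 47.3
tab [0.0375 0.0341 0.0055] 47.7
```

The pointer (47.3°) and tab (47.7°) match. Now I press slowly and feel the left key first, then the right.

```bash
cat > press.py <<'E'
from geo import *
from station import env, telemetry, move_gripper
A=att(0.); n=w2([0,0,p[2]],N); T=env.tcp_to_tips
def F():
    v=[]
    for _ in range(4): env.hold(.03); v.append(telemetry.state()["ft_force"]@n)
    return np.mean(v)
def feel(u):
    env.goto(pt(u,0,.12),A); env.servo_line(pt(u,0,.019+T),A,v=.1); env.hold(.15); f0=F(); h=.0165; c=None
    while h>.0085:
        env.servo_line(pt(u,0,h+T),A,v=.02)
        f=F()-f0; a=(telemetry.state()["eef_pos"]-pt(u,0,0))@n-T
        print(round(h*1e3,1),round(a*1e3,2),round(f,2))
        if f>3.2: return "sound"
        if c is None and f>.6: c=a
        if c and c-a>.0045: return "worn"
        h-=.00075
    return "unclear"
E
python3 - <<'E'
from press import *
move_gripper(0.0)
for u in(.0445,.115):
    r=feel(u); print(u,r,telemetry.state()["time_s"])
    if r=="sound":
        print("stop",env.servo_line(pt(u,0,.0045+T),A,v=.02,max_force=30)); env.hold(.4)
        s=telemetry.state(); print(F(),((s["eef_pos"]-pt(u,0,0))@n-T)*1e3)
    env.servo_line(pt(u,0,.13),A,v=.12)
    if r!="worn": break
print(telemetry.state()["time_s"])
E
```

```text
16.5 16.45 0.72
15.8 15.75 0.47
15.0 15.0 -0.02
14.2 14.36 0.79
13.5 13.56 1.28
12.7 12.78 1.33
12.0 12.04 1.21
11.2 11.29 1.83
0.0445 worn 21.8667
16.5 16.48 -0.1
15.8 15.76 0.09
15.0 14.96 -0.2
14.2 14.69 4.08
0.115 sound 25.9333
stop False
6.58055230595947 4.771291672262791
28.1
```

```bash
python3 - <<'E'
from geo import *
from station import env, telemetry, cams
q=np.array(telemetry.state()["joint_pos"]); q[1]-=.25; q[0]-=.3; env.goto_joints(q); env.hold(.3)
out=[]
for n in("top","scene"): 
  im=cams.capture(n)[:,:,::-1].copy()
  cv2.imwrite(f"pics/{n}3.png",im)
  X=[(a,b) for a in(-.165,.165) for b in(-.06,.06)]
  W=w2(p,np.array([C+.009*N+a*R+b*U for a,b in X])); d=np.float32([((a+.165)*2400,(.06-b)*2400) for a,b in X])
  H=cv2.getPerspectiveTransform(np.float32(proj(n,W)),d); out.append(cv2.warpPerspective(im,H,(792,288),flags=cv2.INTER_CUBIC))
cv2.imwrite("pics/rect3.png",cv2.convertScaleAbs(np.vstack(out),alpha=1.5))
s=telemetry.state();print(s["time_s"],s["ft_force"])
E
```

```text
29.425 [-0.14287372  0.33677262 -0.08042773]
```

View pics/rect3.png

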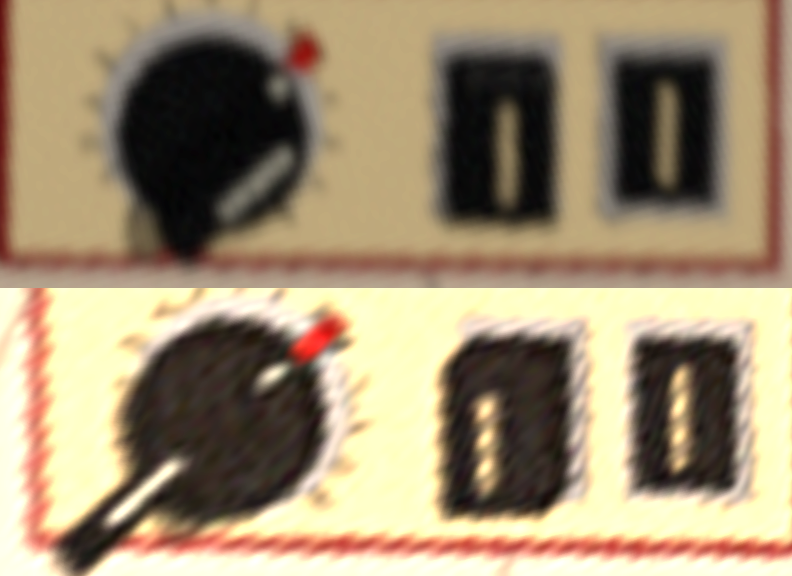

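View pics/scene3.png

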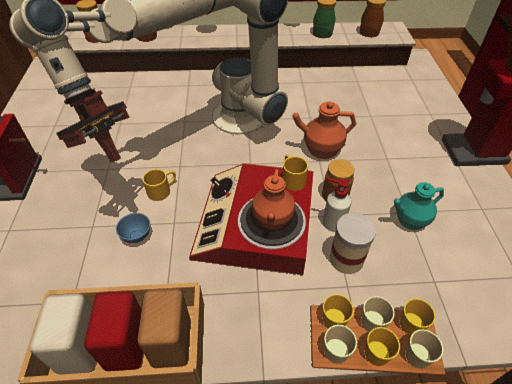

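The right key, rect3 (667,135), is down and the left one (507,150) is up. The pointer (280,90) stands at the tab (303,52). In the scene view nothing else has moved and the arm is clear.

```bash
python3 -c "
from station import env
print(env.hand_in())"
```

```text
the job is handed in; nothing more can be done
None
```

I set the heat knob's pointer at the red tab, then switched the plate on with the sound right key; the worn left key is up again, nothing else was disturbed in the final pictures, and the job is handed in, though it returned no verdict.

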